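Set up the gourd dryer and hold its dial at the third click

ROBOT

A 7-joint arm with a two-finger parallel gripper is mounted at the origin on the work surface. World frame = base frame: x ahead of the robot, y to its left, z up, the work surface at z = 0. Lengths are in m, angles in rad, forces in N, time in s.
With the tool pointing down it reaches from about 0.4 to 0.85 m from the base axis. Payload 10.4 kg.
Tool frame: the origin (TCP) lies at the very end of the fingers, on their centre line; the grasp point (between the pads) lies 19 mm behind it (manip.grip_depth is the distance from the TCP to the grasp point, in m); z points along the fingers, y is the direction in which the jaws open and shut (so a half turn about z gives the same grasp; the last joint's range is limited). The gripper opens to 85 mm and grips with 20 to 120 N. Pads are 22 mm wide; open, the fingers measure 114 mm over their backs; the gripper's body (76 mm by 85 mm) begins 54 mm behind the grasp point. The pads swing forward as they close: fully open they stand 13 mm farther back than shut.
Start: joints at [1.151, 0.332, -0.065, 1.46, 0.022, 1.35, -0.088], TCP at [0.242, -0.576, 0.231] pointing down, gripper open.
Joint ranges: [-2.6, 2.6], [-0.5, 2.12], [-1.47, 1.34], [0.16, 2.42], [-1.27, 4.41], [0.06, 2.06], [-2.6, 2.6]. Speed limits (rad/s): [2.22, 2.22, 2.79, 2.79, 3.14, 3.14, 3.14].

INTERFACE

Orientations are given as a unit quaternion [x, y, z, w].
In Python, from workcell import manip gives the robot as it stands.
- The arm moves only by the tool step_arm, never from a script. Its argument "motion" is a list of rows, each a list of 6 numbers: the shift along the tool's x, y, z in mm, then the turn, a rotation vector about the tool's x, y, z in degrees. A call has 1 to 20 rows; each row shifts and turns the pose as measured when the row begins, along the tool's axes as they then stand; what a row does not reach is not made up. A row lasts 1/8 s, in which the tool goes at most 62.5 mm and 10.7 degrees, less where a joint would pass 70% of its speed; a pose out of reach is approached as far as the arm can. A call with a gripper value outside its range is refused whole. "jaw" is the finger opening in mm, from 0 to 85.4, set as the call begins (left out, the last holds). The fingers move at their own pace and stop on an object; "force" is the grip in N (left out, the last holds). Time passes only in rows, so rows that do not move let the fingers close. It gives the time, the measured TCP pose, the force and the opening at its end, in the units of the state.
- manip.get_obs(): the state, without advancing time (a new reading comes with each control period).
- manip.camera(name): name is "side" or "top" or "wrist"; returns the picture (384x512x3 uint8, blue, green, red); there is no depth.
- manip.camera_info(name): a dict with "camera_matrix" (3x3 intrinsics, pixels), "R" (3x3) and "t" (3): a world point X has camera coordinates R X + t. Camera axes: x right, y down, z forward; pixel columns grow to the right and rows downward; lengths in m; the calibration is good to about 2 mm. The wrist camera is an equidistant fisheye: a pixel r from the principal point sees the ray r / f radians off the axis. A picture is of the moment at which its call begins: read the wrist's pose just before it. camera_info takes no time and is no camera call; for the wrist camera it gives the pose at the moment of the call.
- manip.hand_in(): hands the job in, once; it reports no verdict.
The state is a dict: "clock": time; "joint_pos": joint angles; "joint_velocities": joint speeds; "tau": joint torques, N m; "position": TCP position; "ee_rot": TCP orientation; "ft_force": force on the tool from outside, world axes, zero at the start; "torque": the same for the moment, N m; "grip_width": opening from 0.0 (shut) to 1.0 (fully open).
Only numpy, scipy, OpenCV 4.12 (cv2) and the standard library are available. Lean on these libraries where they do the work, as an engineer would, in place of code of your own. Each camera call takes 0.05 s, during which the arm holds its last target.

TASK

The washed mate gourd stands upside down in the folding bamboo drying bay: fold its three lying walls (near, left and right) fully upright so that they make an open box around it. Then press down the wing of the spring-return dial on the front of the white blower, past its first two clicks to the third one, and finish while still holding it there against its spring, because it springs back when let go. Do not knock over or shift the gourd and leave the other things on the counter where they are.

Things in the scene. Friction and masses are not known exactly. Their poses are not given: they have to be found in the camera images.
- bay: Folding bamboo drying bay, fixed to the counter. Origin under the middle of its deck, at counter height; x points away from the robot (yaw within 0.2) to its fixed open-framed back wall, 125 mm high; y to its left, z up. Deck 140 mm (x) by 160 mm (y), top 45 mm above the counter. Fold-up walls are hinged on its near (-x), left (+y) and right (-y) sides.
- wall_near (a joint): Hinge of the bay's near (-x) fold-up wall; the hinge line is 41 mm above the counter, along the bay's y, 75 mm from the bay's origin. 0 = lying level, sticking straight out; 1.571 (90 degrees) = fully upright, at its stop. Starts between 0 and 0.3. The hinge is stiff: the wall stays wherever it is left; about 1.5 N at its bar moves it.
- wall_left (a joint): Hinge of the bay's left (+y) fold-up wall; the hinge line is 41 mm above the counter, along the bay's x, 85 mm from the bay's origin. 0 = lying level, sticking straight out; 1.571 (90 degrees) = fully upright, at its stop. Starts between 0 and 0.3. The hinge is stiff: the wall stays wherever it is left; about 1.5 N at its bar moves it.
- wall_right (a joint): Hinge of the bay's right (-y) fold-up wall; the hinge line is 41 mm above the counter, along the bay's x, 85 mm from the bay's origin. 0 = lying level, sticking straight out; 1.571 (90 degrees) = fully upright, at its stop. Starts between 0 and 0.3. The hinge is stiff: the wall stays wherever it is left; about 1.5 N at its bar moves it.
- wall_near_bar (a point): Centre of the round bar, 12 mm thick, along the free edge of the near wall, parallel to the hinge and 80 mm from it; 41 mm above the counter with the wall level (free space below), 121 mm upright. The wall is 8 mm thick, 140 mm wide; a hand slot from 30 to 74 mm from the hinge, 116 mm wide, lets a finger pass between bar and hinge.
- wall_left_bar (a point): Centre of the round bar, 12 mm thick, along the free edge of the left wall, parallel to the hinge and 80 mm from it; 41 mm above the counter with the wall level (free space below), 121 mm upright. The wall is 8 mm thick, 120 mm wide; a hand slot from 30 to 74 mm from the hinge, 96 mm wide, lets a finger pass between bar and hinge.
- wall_right_bar (a point): Centre of the round bar, 12 mm thick, along the free edge of the right wall, parallel to the hinge and 80 mm from it; 41 mm above the counter with the wall level (free space below), 121 mm upright. The wall is 8 mm thick, 120 mm wide; a hand slot from 30 to 74 mm from the hinge, 96 mm wide, lets a finger pass between bar and hinge.
- gourd: Terracotta-coloured ceramic mate gourd standing upside down, loose, about the middle of the bay's deck: 66 mm across at its widest, 73 mm high, 200 g. Origin: centre of its mouth, which rests on the deck; z up. It must stay standing where it is.
- blower: White box-shaped cold-air blower, fixed to the counter left of the bay, 120 x 120 mm and 148 mm high. Origin: under its centre, at counter height; -x is its front face with the dial, y to its left, z up; its yaw varies by up to 0.2 either way.
- dial (a joint): Black dial on the blower's front, turning about the blower's x. 0 at rest, its wing to the blower's +y, 0.55 rad above level; grows as the wing is pressed down. Ridges near 0.18, 0.53, 0.88; clicks (detents) at 0.35, 0.70, 1.05; end stop 1.15. Its spring always returns it to 0: 3 N at the pressing point at rest, 7 N at the third click, about 2 N more going up a ridge.
- dial_pad (a point): Pressing point on the top face of the dial's wing, 60 mm from the dial's axis and 50 mm out in front of the blower's front face. The wing is a black paddle 28 mm wide (along the blower's x), 8 mm thick, reaching 75 mm from the axis. At rest the point is 143 mm above the counter; at the third click 83 mm. Moves with the wing.
- dial_axis (a point): Point on the dial's axis, 50 mm out in front of the blower's front face, 108 mm above the counter. The hub there is 40 mm in diameter.
- coaster: Round wooden coaster lying on the counter, 90 mm across, 8 mm thick; origin under its centre. To be left alone.
- bombilla: Steel bombilla (straw) lying on the counter to the right, about 160 mm long and 11 mm high; origin under its middle. To be left alone.
- cup: White ceramic cup, 72 mm across, 75 mm high; origin under its centre. To be left alone.
- tin: Plain aluminium tin, 68 mm across, 95 mm high; origin under its centre. To be left alone.
- spoon: Wooden-handled steel spoon lying flat on the counter before the blower; origin under its middle. To be left alone.
Not all that is in view belongs to the job. Of the things shaped like the gourd, the terracotta one is meant.

How it is judged:
On the way, in this order (a step that is already met when the one before it is completed fails the run):
1. all three walls of the bay stand upright (value of joint each of wall_near, wall_left, wall_right above 1.38 rad), for 0.2 s.
2. the dial is pressed past two clicks to the third and kept there (all of step 1 and value of joint dial above 0.95 rad), for 0.5 s.
At the end, for the whole second after the job is handed in: The three walls are upright (each within 0.19 rad of its 90 degree stop), the gourd still stands upside down on the deck, and the dial is at its third click (above 0.95 rad), held there by the robot pressing on it with more than 2 N (all of step 2 and angle between gourd's own z axis and vertical below 0.15 rad and z of gourd in the frame of bay between 0.038 and 0.052 m and contact force between any of the fingers, the arm and blower above 2 N); the arm keeps its last pose, push and grip.
It fails at once if the gourd is tipped over or shifted by more than 20 mm (distance of gourd from where it was at the start of the episode above 0.02 m or angle between gourd's own z axis and vertical above 0.4 rad).
It fails at once if the coaster, bombilla, cup, tin or spoon is shifted by more than 30 mm (distance of any of coaster, bombilla, cup, tin, spoon from where it was at the start of the episode above 0.03 m).
It also fails if it takes over 69 s, if anything falls off the work surface, if the arm or the gripper's body presses on something with over 40 N, if the wrist force passes 120 N, or if a joint passes its speed limit or range.

## Working session

There is one attempt and no reset: what is moved stays moved. The work goes in short steps, Python scripts to look and compute and a tool call to move; the robot and the scene stay as the last step left them, time stands still between calls to the robot, and variables do not carry over. Pictures are saved under pics/ and viewed, and the job is handed in when it is done.

Besides the shell and the picture viewer there is one more tool, called in YAML: its name, and indented under it one key for each argument. step_arm: Moves the arm, as the interface text tells. Its arguments: {"type":"object","properties":{"motion":{"type":"array"},"jaw":{"type":"number"},"force":{"type":"number"}},"required":["motion"]}

```bash
mkdir -p pics
python3 - <<'E'
from workcell import manip
import cv2
o=manip.get_obs();print({k:o[k] for k in o})
for n in("side","top","wrist"):
    cv2.imwrite(f"pics/{n}0.png",manip.camera(n)); i=manip.camera_info(n); print(n,i)
E
```

```text
{'clock': 0.0, 'joint_pos': array([ 1.15141195,  0.33283986, -0.06467468,  1.46096567,  0.02158838,
        1.34989033, -0.08849693]), 'joint_velocities': array([-0.00055187, -0.00070308, -0.00033251, -0.00107956,  0.00109773,
        0.00187666,  0.00145588]), 'tau': array([ 4.64107125e-04, -6.25434065e+01,  4.95156879e-02, -3.91607094e+01,
        1.62977586e-02,  9.76619282e-03,  2.01114415e-05]), 'position': array([ 0.24137043, -0.57609655,  0.23052423]), 'ee_rot': array([ 9.80384680e-01,  1.97092324e-01, -1.69879966e-04, -6.83384628e-04]), 'ft_force': array([ 0.29823935, -0.0667931 , -0.35350648]), 'torque': array([-0.03957681,  0.0118544 , -0.04989995]), 'grip_width': 1.0014913335197622}
side {'camera_matrix': array([[415.19437967,   0.        , 252.984613  ],
       [  0.        , 415.19437967, 193.0590008 ],
       [  0.        ,   0.        ,   1.        ]]), 'R': array([[-0.73611174, -0.67685894,  0.00121793],
       [-0.46374173,  0.50302573, -0.72932073],
       [ 0.4930346 , -0.53742635, -0.68417088]]), 't': array([0.41751654, 0.38340877, 1.16361803])}
top {'camera_matrix': array([[349.025246  ,   0.        , 253.27718012],
       [  0.        , 349.025246  , 194.09058202],
       [  0.        ,   0.        ,   1.        ]]), 'R': array([[ 0.01071065, -0.99958967, -0.02656621],
       [-0.98200915, -0.00550576, -0.18875305],
       [ 0.18852933,  0.02810993, -0.98166518]]), 't': array([-0.01299955,  0.61882838,  0.89180161])}
wrist {'camera_matrix': array([[297.31863964,   0.        , 256.83011699],
       [  0.        , 297.31863964, 191.79881786],
       [  0.        ,   0.        ,   1.        ]]), 'R': array([[ 3.86572251e-01, -9.22258929e-01,  6.02125468e-04],
       [-8.81273359e-01, -3.69200193e-01,  2.95039800e-01],
       [-2.71880785e-01, -1.14584837e-01, -9.55484774e-01]]), 't': array([-0.62472852, -0.03818473,  0.37849621])}
```

View pics/side0.png

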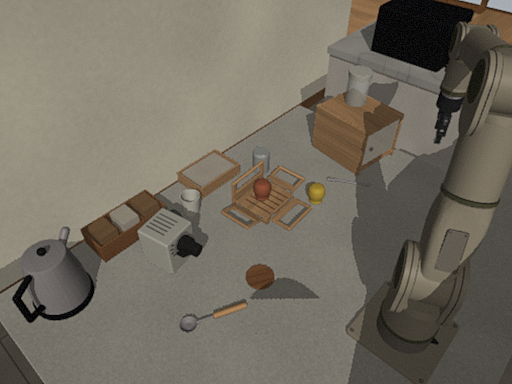

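View pics/top0.png

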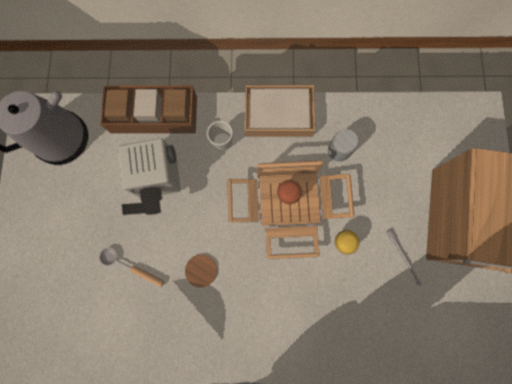

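View pics/wrist0.png

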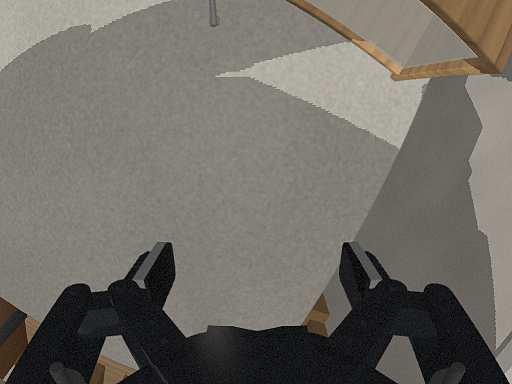

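The top view shows the bay at about (290,198), with the terracotta gourd on it at (289,191). There is a yellow look-alike at (347,242). The blower is at (145,163), with its wing at (135,209). The terracotta gourd is the one meant. I'll enlarge the crops to confirm that and to get corner positions.

Run:
```python
import cv2
a=cv2.imread("pics/top0.png")
cv2.imwrite("pics/c1.png",cv2.resize(a[150:270,215:375],None,fx=5,fy=5,interpolation=cv2.INTER_CUBIC))
cv2.imwrite("pics/c2.png",cv2.convertScaleAbs(cv2.resize(a[120:230,100:210],None,fx=5,fy=5,interpolation=cv2.INTER_CUBIC),alpha=1.5))
```

```text
(no output)
```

View pics/c1.png

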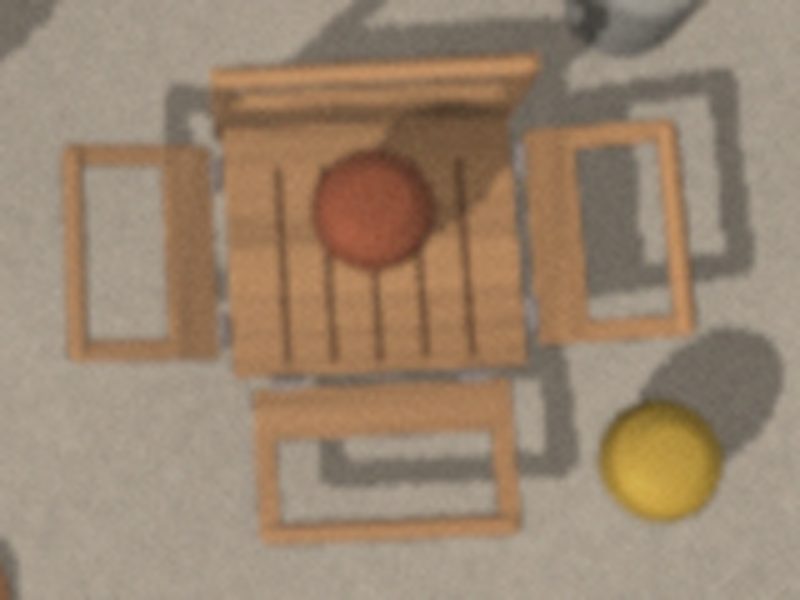

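View pics/c2.png

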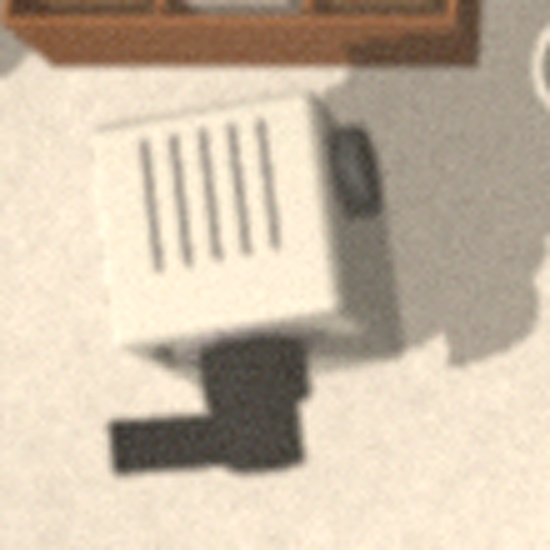

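```bash
cat > h.py <<'E'
import numpy as np
from workcell import manip
def ray(n,p):
    i=manip.camera_info(n);K=i["camera_matrix"];d=i["R"].T@np.linalg.inv(K)@np.array([p[0],p[1],1.]);c=-i["R"].T@i["t"];return c,d
def onz(n,p,z):
    c,d=ray(n,p);return c+d*(z-c[2])/d[2]
def proj(n,X):
    i=manip.camera_info(n);q=i["camera_matrix"]@(i["R"]@np.array(X)+i["t"]);return q[:2]/q[2]
E
python3 - <<'E'
from h import *
np.set_printoptions(precision=4,suppress=True)
f=lambda u,v,z:onz("top",(215+u/5,150+v/5),z)
g=lambda u,v,z:onz("top",(100+u/5,120+v/5),z)
D={k:f(*v,.045) for k,v in dict(BL=(237,377),BR=(527,362),TL=(222,130),TR=(510,118)).items()}
for k in D:print(k,D[k])
y=D['BL']-D['BR'];yaw=np.arctan2(-y[0],y[1]);print("yaw",yaw,"len",np.linalg.norm(y),np.linalg.norm(D['BL']-D['TL']))
s=D['TL']-D['BL'];print("yaw side",np.arctan2(s[1],s[0])); s=D['TR']-D['BR'];print(np.arctan2(s[1],s[0]))
for k,p in dict(left=[(72,150),(78,355)],near=[(265,535),(517,522)],right=[(668,127),(685,335)]).items():
  for z in(.041,.053,.065):print(k,z,[f(*q,z)[:2] for q in p])
print("backwall top",f(213,72,.125),f(538,60,.125))
print("gourd",f(373,210,.09),"yellow",f(660,460,.05))
B=[g(*p,.148) for p in[(97,130),(308,95),(340,308),(118,348)]]
print(np.array(B),np.mean(B,0));
for a,b in((0,1),(3,2),(3,0),(2,1)):
  d=B[b]-B[a];print(np.linalg.norm(d),np.arctan2(d[1],d[0]))
print("wingtip",g(108,423,.147),g(115,473,.147))
E
```

```text
BL [ 0.5351 -0.0332  0.045 ]
BR [ 0.5445 -0.1902  0.045 ]
TL [ 0.6731 -0.0241  0.045 ]
TR [ 0.6806 -0.1842  0.045 ]
yaw 0.059779448142802324 len 0.15720325025641935 0.138213803754847
yaw side 0.0663593661726926
0.043715023943244266
left 0.041 [array([0.6622, 0.0599]), array([0.5469, 0.0539])]
left 0.053 [array([0.6594, 0.0587]), array([0.5456, 0.0528])]
left 0.065 [array([0.6565, 0.0576]), array([0.5442, 0.0517])]
near 0.041 [array([ 0.4509, -0.0487]), array([ 0.4591, -0.1833])]
near 0.053 [array([ 0.4508, -0.0486]), array([ 0.4589, -0.1814])]
near 0.065 [array([ 0.4506, -0.0484]), array([ 0.4587, -0.1796])]
right 0.041 [array([ 0.6768, -0.2723]), array([ 0.5604, -0.2767])]
right 0.053 [array([ 0.6738, -0.2693]), array([ 0.5589, -0.2737])]
right 0.065 [array([ 0.6708, -0.2663]), array([ 0.5573, -0.2706])]
backwall top [ 0.684  -0.0201  0.125 ] [ 0.6909 -0.1866  0.125 ]
gourd [ 0.619  -0.1043  0.09  ] yellow [ 0.4923 -0.2584  0.05  ]
[[0.7251 0.3333 0.148 ]
 [0.744  0.2257 0.148 ]
 [0.6323 0.2028 0.148 ]
 [0.6114 0.3132 0.148 ]] [0.6782 0.2688 0.148 ]
0.10927055713895999 -1.3967710242688869
0.11233505551069038 -1.3830220459126104
0.11548956456782539 0.17531257577931475
0.11399002193104142 0.20212398112710506
wingtip [0.5736 0.3155 0.147 ] [0.5487 0.31   0.147 ]
```

The crops confirm the terracotta gourd on the deck at top-view pixel (289.6,192). Next I'll use the side view to get the wall angles.

Run:
```python
from h import *
import cv2
a=cv2.imread("pics/side0.png")
x0,y0,s=210,140,6
im=cv2.resize(a[y0:y0+95,x0:x0+125],None,fx=s,fy=s,interpolation=cv2.INTER_CUBIC)
c=np.array([.6083,-.1079]);w=.058;X=np.array([np.cos(w),np.sin(w)]);Y=np.array([-X[1],X[0]])
def P(x,y,z):
    q=c+x*X+y*Y;return (q[0],q[1],z)
for ang,col in((0,(255,0,0)),(.15,(0,255,0)),(.3,(0,0,255))):
    r=.08*np.cos(ang);z=.041+.08*np.sin(ang)
    for A,B in((P(-.075-r,-.07,z),P(-.075-r,.07,z)),(P(-.06,.085+r,z),P(.06,.085+r,z)),(P(-.06,-.085-r,z),P(.06,-.085-r,z))):
        p=[tuple(int(t) for t in (proj("side",Q)-[x0,y0]+.5)*s) for Q in(A,B)]
        cv2.line(im,p[0],p[1],col,1)
cv2.imwrite("pics/s1.png",im)
```

```text
(no output)
```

View pics/s1.png

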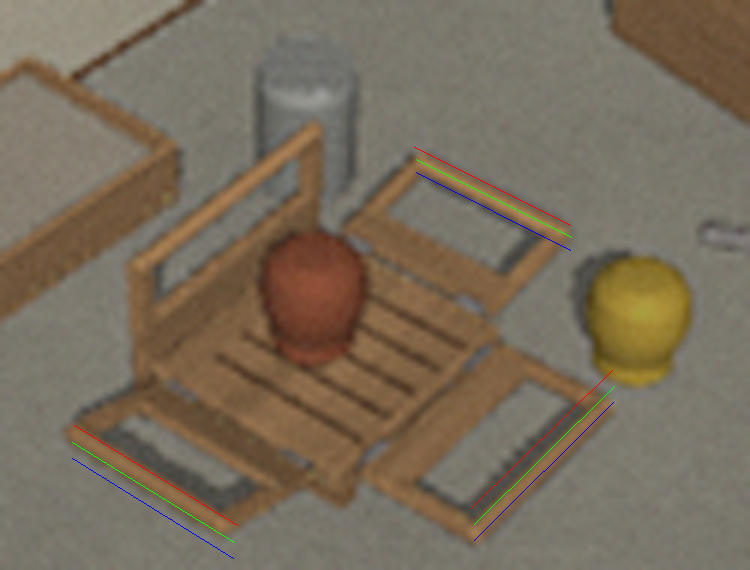

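```bash
cat >> h.py <<'E'
from scipy.spatial.transform import Rotation as Ro
np.set_printoptions(precision=2,suppress=True)
c=np.array([.6083,-.1079]);w=.058;X=np.array([np.cos(w),np.sin(w)]);Y=np.array([-X[1],X[0]])
def P(x,y,z):
    q=c+x*X+y*Y;return np.array((q[0],q[1],z))
def down(yaw):
    return Ro.from_matrix(np.array([[np.cos(yaw),np.sin(yaw),0],[np.sin(yaw),-np.cos(yaw),0],[0,0,-1]]))
def rel(T,yaw):
    o=manip.get_obs();R=Ro.from_quat(o["ee_rot"]);G=down(yaw)
    print("t",o["clock"],"pos",o["position"]*1000,"F",o["ft_force"],"grip",o["grip_width"])
    print("turn deg(tool)",(R.inv()*G).as_rotvec(degrees=True))
    d=(np.array(T)-o["position"])*1000
    print("shift in current axes",R.inv().apply(d),"in goal axes",G.inv().apply(d))
E
python3 -c "
from h import *
rel(P(-.01,-.1638,.18),.058)"
```

```text
t 0.15 pos [ 241.42 -576.18  230.73] F [-0.84 -0.46 -0.14] grip 0.9995262980722447
turn deg(tool) [-0.06  0.01 19.41]
shift in current axes [ 455.49 -138.88   50.84] in goal axes [ 383.41 -282.43   50.73]
```

step_arm:
  motion:
    - [0,0,0,0,0,9.7]
    - [0,0,0,0,0,9.7]
    - [32,-23.5,4]
    - [32,-23.5,4]
    - [32,-23.5,4]
    - [32,-23.5,4]
    - [32,-23.5,4]
    - [32,-23.5,4]
    - [32,-23.5,4]
    - [32,-23.5,4]
    - [32,-23.5,4]
    - [32,-23.5,4]
    - [32,-23.5,4]
  jaw: 36

```text
$.motion[2]: bad value
```

step_arm:
  motion:
    - [0,0,0,0,0,9.7]
    - [0,0,0,0,0,9.7]
    - [32,-23.5,4,0,0,0]
    - [32,-23.5,4,0,0,0]
    - [32,-23.5,4,0,0,0]
    - [32,-23.5,4,0,0,0]
    - [32,-23.5,4,0,0,0]
    - [32,-23.5,4,0,0,0]
    - [32,-23.5,4,0,0,0]
    - [32,-23.5,4,0,0,0]
    - [32,-23.5,4,0,0,0]
    - [32,-23.5,4,0,0,0]
    - [32,-23.5,4,0,0,0]
  jaw: 36
  force: 25

```text
clock: 1.78
position: [0.5869, -0.2957, 0.1811]
ee_rot: [1.0, 0.019, -0.003, -0.002]
ft_force: [0.6, -0.2, 0.3]
grip_width: 0.423
```

```bash
python3 -c "
from h import *
rel(P(-.01,-.1638,.036),.058)
import cv2
cv2.imwrite('pics/w1.png',manip.camera('wrist'))"
```

```text
t 1.775 pos [ 586.93 -295.68  181.07] F [ 0.63 -0.15  0.34] grip 0.42252991165176335
turn deg(tool) [-0.25  0.34 -1.12]
shift in current axes [ 22.65 -22.24 145.03] in goal axes [ 22.22 -22.43 145.07]
```

View pics/w1.png

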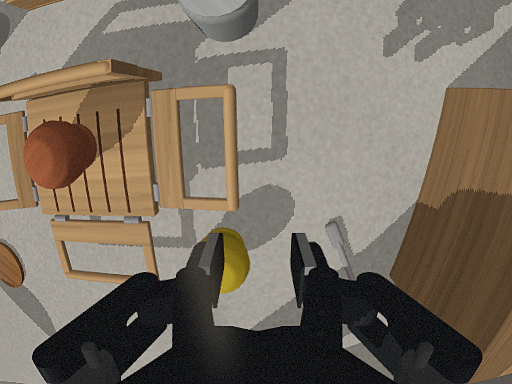

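The wrist view shows the right wall's bar from (234,90) to (235,205), near bar around (110,278), and the tin at (222,15). I'll refine the positions from these.

```bash
cat >> h.py <<'E'
def wray(p,z,i=None):
    i=i or manip.camera_info("wrist");K=i["camera_matrix"]
    v=np.array([p[0]-K[0,2],p[1]-K[1,2]]);r=np.hypot(*v);th=r/K[0,0]
    d=np.array([*(v/r*np.sin(th)),np.cos(th)]);d=i["R"].T@d;C=-i["R"].T@i["t"]
    return C+d*(z-C[2])/d[2]
def bay(Xw):
    d=np.array(Xw[:2])-c;return d@X*1000,d@Y*1000
E
python3 - <<'E'
from h import *
for n,p,z in(("rb far",(234,90),.054),("rb near",(235,203),.054),("nb L",(68,276),.045),("nb R",(155,282),.045),("deck near R",(157,214),.045),("deck nearL",(50,213),.045)):
    q=wray(p,z);print(n,q*1000,bay(q))
E
```

```text
rb far [ 676.27 -264.46   54.  ] (np.float64(58.778335698793846), np.float64(-160.2357171051818))
rb near [ 570.38 -268.55   54.  ] (np.float64(-47.16822664035796), np.float64(-158.1795303757039))
nb L [451.76 -45.31  45.  ] (np.float64(-152.65294373786915), np.float64(71.55615276937665))
nb R [ 463.25 -174.54   45.  ] (np.float64(-148.663858176739), np.float64(-58.11654505407462))
deck near R [ 550.59 -185.85   45.  ] (np.float64(-62.1288461486086), np.float64(-74.47057769462874))
deck nearL [541.03 -39.24  45.  ] (np.float64(-63.173876682548354), np.float64(72.4434433190085))
```

step_arm:
  motion:
    - [22,-25,0,-0.2,0.3,-1.1]
    - [0,0,30,0,0,0]
    - [0,0,30,0,0,0]
    - [0,0,20,0,0,0]
    - [0,0,0,0,0,0]

```text
clock: 2.45
position: [0.6129, -0.2604, 0.0965]
ee_rot: [0.999, 0.034, -0.0, -0.003]
ft_force: [-0.9, -0.0, 0.7]
grip_width: 0.421
```

```bash
python3 -c "
from h import *
rel(P(-.01,-.161,.036),.058)
import cv2
cv2.imwrite('pics/w2.png',manip.camera('wrist'))"
```

```text
t 2.45 pos [ 612.92 -260.38   96.55] F [-0.88 -0.03  0.73] grip 0.420950348741266
turn deg(tool) [-0.34  0.03  0.58]
shift in current axes [-5.83  8.8  60.5 ] in goal axes [-5.77  8.51 60.55]
```

View pics/w2.png

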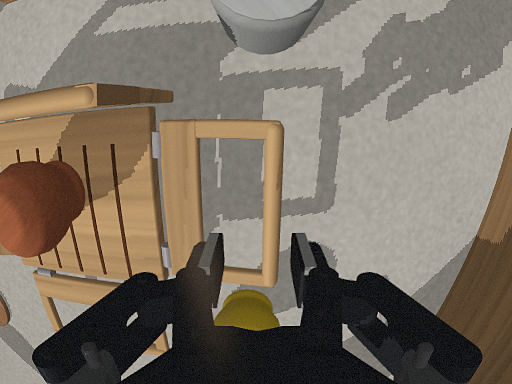

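step_arm:
  motion:
    - [-2,8.5,0,-0.3,0,0.6]
    - [0,0,20,0,0,0]
    - [0,0,0,0,0,0]

```text
clock: 2.88
position: [0.613, -0.2712, 0.079]
ee_rot: [1.0, 0.028, 0.002, 0.001]
ft_force: [-0.2, -0.1, 0.0]
grip_width: 0.424
```

```bash
python3 -c "
from h import *
rel(P(-.01,-.161,.036),.058)
import cv2
cv2.imwrite('pics/w3.png',manip.camera('wrist'))"
```

```text
t 2.875 pos [ 612.97 -271.19   78.97] F [-0.17 -0.1   0.01] grip 0.423998956603605
turn deg(tool) [ 0.13 -0.24 -0.14]
shift in current axes [-5.38 -2.37 42.95] in goal axes [-5.2  -2.29 42.97]
```

View pics/w3.png

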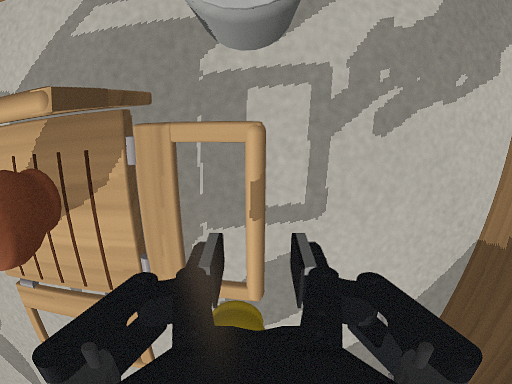

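The bar at u≈257 is centred between the fingers at 210 and 303, and the inner finger is over the slot. I'll go down and grip.

step_arm:
  motion:
    - [0,0,22,0,0,0]
    - [0,0,20,0,0,0]
    - [0,0,3,0,0,0]
    - [0,0,0,0,0,0]

```text
clock: 3.42
position: [0.6154, -0.2719, 0.0356]
ee_rot: [1.0, 0.028, 0.004, 0.002]
ft_force: [-0.1, -0.1, 0.3]
grip_width: 0.423
```

step_arm:
  motion:
    - [0,0,0,0,0,0]
    - [0,0,0,0,0,0]
    - [0,0,0,0,0,0]
  jaw: 0

```text
clock: 3.8
position: [0.6157, -0.2701, 0.0363]
ee_rot: [1.0, 0.029, 0.004, 0.001]
ft_force: [-0.2, -1.5, -1.9]
grip_width: 0.13
```

```bash
python3 -c "
from h import *
rel(P(-.01,-.161,.036),.058)
print(bay(manip.get_obs()['position']))
import cv2
cv2.imwrite('pics/w4.png',manip.camera('wrist'))"
```

```text
t 3.8 pos [ 615.73 -270.08   36.34] F [-0.23 -1.45 -1.89] grip 0.12992393452742448
turn deg(tool) [ 0.15 -0.5  -0.05]
shift in current axes [-8.02 -1.33  0.27] in goal axes [-8.02 -1.33  0.34]
(np.float64(-1.9838492828845793), np.float64(-162.3330484308931))
```

View pics/w4.png

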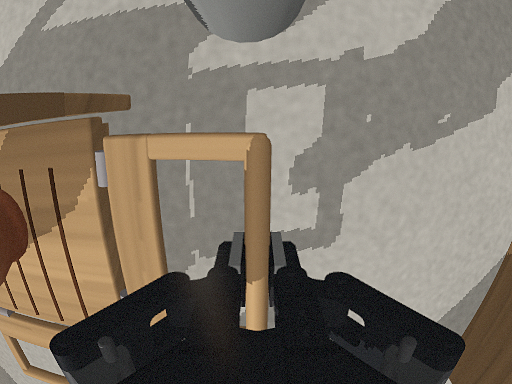

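The bar is gripped with the jaws at about 11 mm. Now I'll move it along the arc: inward is −tool y and up is −tool z.

step_arm:
  motion:
    - [0,-3.3,-10.7,0,0,0]
    - [0,-4.7,-10.1,0,0,0]
    - [0,-6.1,-9.4,0,0,0]
    - [0,-7.3,-8.4,0,0,0]
    - [0,-8.4,-7.3,0,0,0]
    - [0,0,0,0,0,0]

```text
clock: 4.6
position: [0.6145, -0.2438, 0.0888]
ee_rot: [1.0, 0.027, 0.007, 0.005]
ft_force: [-0.4, 0.2, -0.3]
grip_width: 0.132
```

```bash
cat >> h.py <<'E'
def arc(which,off=.020):
    o=manip.get_obs();x,y=bay(o["position"]);z=o["position"][2]*1000+off*1000-41
    r={'r':-y-85,'l':y-85,'n':-x-75}[which]
    print("clock",o["clock"],"bay",x,y,"F",o["ft_force"],"grip",o["grip_width"]*85)
    print("r,z",r,z,"radius",np.hypot(r,z),"ang deg",np.degrees(np.arctan2(z,r)))
E
python3 -c "
from h import *
arc('r');rel(P(0,-.085,.102),.058)"
```

```text
clock 4.6 bay -1.6836913709610042 -136.03645455668456 F [-0.44  0.16 -0.26] grip 11.197500779704471
r,z 51.03645455668456 67.76301869434286 radius 84.83246074638168 ang deg 53.01437097531954
t 4.6 pos [ 614.5  -243.81   88.76] F [-0.44  0.16 -0.26] grip 0.13173530329064084
turn deg(tool) [ 0.6  -0.8  -0.28]
shift in current axes [  1.63 -50.9  -13.75] in goal axes [  1.68 -51.04 -13.24]
```

step_arm:
  motion:
    - [0,-9.1,-6.4,0.5,-0.7,0]
    - [0,-9.9,-5.1,0,0,0]
    - [0,-10.6,-3.6,0,0,0]
    - [0,-11,-2.1,0,0,0]
    - [0,-11.2,-0.6,0,0,0]
    - [0,-6,0,0,0,0]
    - [0,0,0,0,0,0]

```text
clock: 5.48
position: [0.6118, -0.191, 0.1109]
ee_rot: [1.0, 0.024, 0.002, 0.005]
ft_force: [-0.5, -2.9, 2.0]
grip_width: 0.127
```

```bash
python3 -c "
from h import *
arc('r',.015)"
```

```text
clock 5.475 bay -1.372408362492208 -83.20499155297972 F [-0.46 -2.87  2.  ] grip 10.812344361521511
r,z -1.7950084470202796 84.93741644754206 radius 84.95638156199959 ang deg 91.21066905063292
```

step_arm:
  motion:
    - [0,-8,0,0,0,0]
    - [0,-6,0,0,0,0]
    - [0,0,0,0,0,0]

```text
clock: 5.85
position: [0.6118, -0.1914, 0.111]
ee_rot: [1.0, 0.018, 0.005, 0.013]
ft_force: [-1.0, 2.7, 3.8]
grip_width: 0.125
```

```bash
python3 -c "
from h import *
arc('r',.015)
import cv2
cv2.imwrite('pics/t5.png',cv2.resize(manip.camera('side')[120:260,180:390],None,fx=3.5,fy=3.5))
cv2.imwrite('pics/w5.png',manip.camera('wrist'))"
```

```text
clock 5.85 bay -1.3678403616573778 -83.59713100946333 F [-0.96  2.68  3.77] grip 10.58540113726352
r,z -1.4028689905366747 85.01344247949439 radius 85.02501657523455 ang deg 90.94539375583403
```

View pics/t5.png

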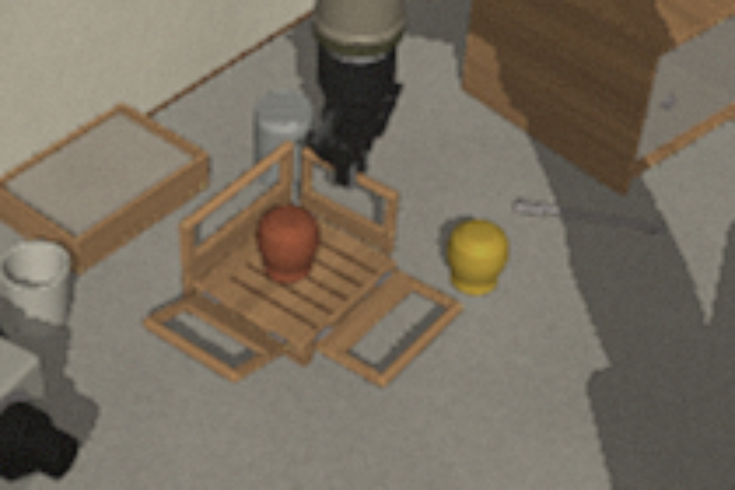

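View pics/w5.png

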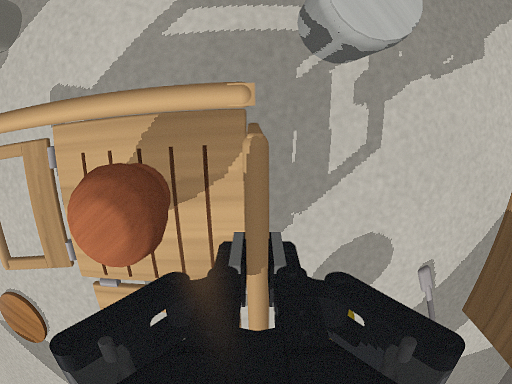

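The right wall is upright at its stop. I'll release it, rise, turn 90° and go to the near wall.

step_arm:
  motion:
    - [0,0,0,0,0,0]
    - [0,0,0,0,0,0]
    - [0,0,-10,0,0,0]
    - [0,0,-30,0,0,0]
    - [0,0,-30,0,0,0]
    - [-20,0,-10,0,0,-10]
    - [-20,0,0,0,0,-10]
    - [-20,0,0,0,0,-10]
    - [-20,0,0,0,0,-10]
    - [-10,0,0,0,0,-10]
    - [0,0,0,0,0,-10]
    - [0,0,0,0,0,-10]
    - [0,0,0,0,0,-10]
    - [0,0,0,0,0,-10]
  jaw: 32

```text
clock: 7.7
position: [0.5277, -0.2121, 0.2006]
ee_rot: [0.672, 0.74, -0.004, 0.011]
ft_force: [0.5, -0.9, -0.7]
grip_width: 0.376
```

```bash
python3 -c "
from h import *
rel(P(-.153,0,.1),.058+np.pi/2)"
```

```text
t 7.7 pos [ 527.66 -212.09  200.58] F [ 0.49 -0.87 -0.67] grip 0.3759687553773865
turn deg(tool) [0.6  1.23 2.21]
shift in current axes [103.98 -63.58  97.71] in goal axes [ 99.34 -66.46 100.58]
```

step_arm:
  motion:
    - [20,-13,0,0.6,1.2,2.2]
    - [20,-13,0,0,0,0]
    - [20,-13,10,0,0,0]
    - [20,-13,20,0,0,0]
    - [20,-13,30,0,0,0]
    - [8,-5,30,0,0,0]
    - [0,0,0,0,0,0]
  jaw: 36

```text
clock: 8.57
position: [0.4452, -0.0971, 0.1112]
ee_rot: [0.699, 0.715, 0.001, -0.002]
ft_force: [-0.0, 0.6, 0.4]
grip_width: 0.419
```

```bash
python3 -c "
from h import *
rel(P(-.153,0,.03),.058+np.pi/2)
import cv2
cv2.imwrite('pics/w6.png',manip.camera('wrist'))
i=manip.camera_info('wrist')"
```

```text
t 8.575 pos [445.2  -97.1  111.16] F [-0.02  0.55  0.4 ] grip 0.4188393013932271
turn deg(tool) [-0.06 -0.24 -2.01]
shift in current axes [-20.24  10.    81.06] in goal axes [-20.24   9.2   81.16]
```

View pics/w6.png

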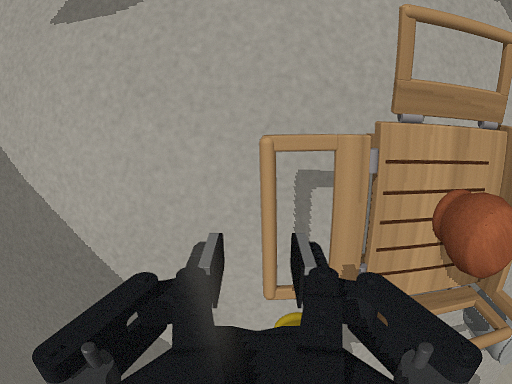

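step_arm:
  motion:
    - [-10,9,10,0,-0.2,-2]
    - [-10,0,20,0,0,0]
    - [0,0,10,0,0,0]
    - [0,0,0,0,0,0]

```text
clock: 9.12
position: [0.4609, -0.1207, 0.0745]
ee_rot: [0.687, 0.727, 0.002, 0.003]
ft_force: [0.8, 0.4, -0.5]
grip_width: 0.425
```

```bash
python3 -c "
from h import *
rel(P(-.153,0,.03),.058+np.pi/2)
import cv2
cv2.imwrite('pics/w7.png',manip.camera('wrist'))
for z in (.041,.045,.049): print([bay(wray(p,z)) for p in((268,136),(269,296))]) if 0 else None
"
```

```text
t 9.125 pos [ 460.87 -120.69   74.53] F [ 0.81  0.38 -0.53] grip 0.42462709363878703
turn deg(tool) [ 0.4   0.14 -0.12]
shift in current axes [ 4.33 -5.39 44.49] in goal axes [ 4.22 -5.08 44.53]
```

View pics/w7.png

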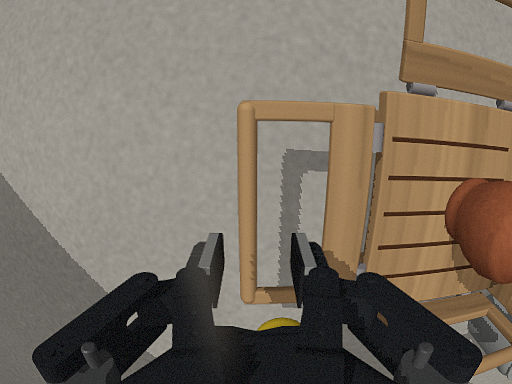

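step_arm:
  motion:
    - [3,-5,0,0.3,0,0]
    - [0,0,22,0,0,0]
    - [0,0,22,0,0,0]
    - [0,0,4,0,0,0]
    - [0,0,0,0,0,0]

```text
clock: 9.8
position: [0.4575, -0.1174, 0.0294]
ee_rot: [0.687, 0.727, 0.001, 0.004]
ft_force: [0.1, -0.5, 0.6]
grip_width: 0.423
```

step_arm:
  motion:
    - [0,0,0,0,0,0]
    - [0,0,0,0,0,0]
    - [0,0,0,0,0,0]
  jaw: 0

```text
clock: 10.18
position: [0.455, -0.1176, 0.03]
ee_rot: [0.687, 0.727, -0.001, 0.002]
ft_force: [3.0, 1.5, -1.9]
grip_width: 0.127
```

```bash
python3 -c "
from h import *
arc('n',.015);rel(P(-.153,0,.03),.058+np.pi/2)"
```

```text
clock 10.175 bay -153.64910653717124 -0.8066724427825993 F [ 3.    1.52 -1.94] grip 10.76377887700857
r,z 78.64910653717124 3.9651379109329667 radius 78.74899540786555 ang deg 2.8861545810968137
t 10.175 pos [ 454.96 -117.61   29.97] F [ 3.    1.52 -1.94] grip 0.12663269267068905
turn deg(tool) [ 0.08  0.3  -0.09]
shift in current axes [ 0.81  0.65 -0.04] in goal axes [ 0.81  0.65 -0.03]
```

step_arm:
  motion:
    - [0,1.4,-11.1,0,0,0]
    - [0,2.9,-10.8,0,0,0]
    - [0,4.4,-10.3,0,0,0]
    - [0,5.7,-9.6,0,0,0]
    - [0,7,-8.7,0,0,0]
    - [0,8.2,-7.6,0,0,0]
    - [0,0,0,0,0,0]

```text
clock: 11.05
position: [0.4814, -0.1162, 0.0935]
ee_rot: [0.687, 0.726, -0.005, -0.001]
ft_force: [2.0, -0.5, -5.3]
grip_width: 0.126
```

```bash
python3 -c "
from h import *
arc('n',.015);rel(P(-.075,0,.106),.058+np.pi/2)"
```

```text
clock 11.05 bay -127.1580958932158 -0.9531461012051211 F [ 1.96 -0.52 -5.33] grip 10.704397777000215
r,z 52.1580958932158 67.53637617690134 radius 85.33246201952585 ang deg 52.321222477349934
t 11.05 pos [ 481.41 -116.22   93.54] F [ 1.96 -0.52 -5.33] grip 0.1259340914941202
turn deg(tool) [-0.49  0.34 -0.16]
shift in current axes [  1.02  52.05 -12.91] in goal axes [  0.95  52.16 -12.46]
```

step_arm:
  motion:
    - [0,10,-4,-0.4,0.3,0]
    - [0,10,-4,0,0,0]
    - [0,10.6,-3,0,0,0]
    - [0,11,-2,0,0,0]
    - [0,11.2,0,0,0,0]
    - [0,9,0,0,0,0]
    - [0,6,0,0,0,0]
    - [0,0,0,0,0,0]

```text
clock: 12.05
position: [0.5344, -0.1135, 0.1115]
ee_rot: [0.688, 0.725, -0.016, -0.014]
ft_force: [2.0, 1.5, -0.8]
grip_width: 0.126
```

```bash
python3 -c "
from h import *
arc('n',.015)
import cv2
cv2.imwrite('pics/t8.png',cv2.resize(manip.camera('side')[120:260,180:390],None,fx=3.5,fy=3.5))"
```

```text
clock 12.05 bay -74.12645873335505 -1.3006902343301618 F [ 1.96  1.55 -0.84] grip 10.679078117476584
r,z -0.8735412666449491 85.54505532434888 radius 85.54951528086201 ang deg 90.58505413408795
```

View pics/t8.png

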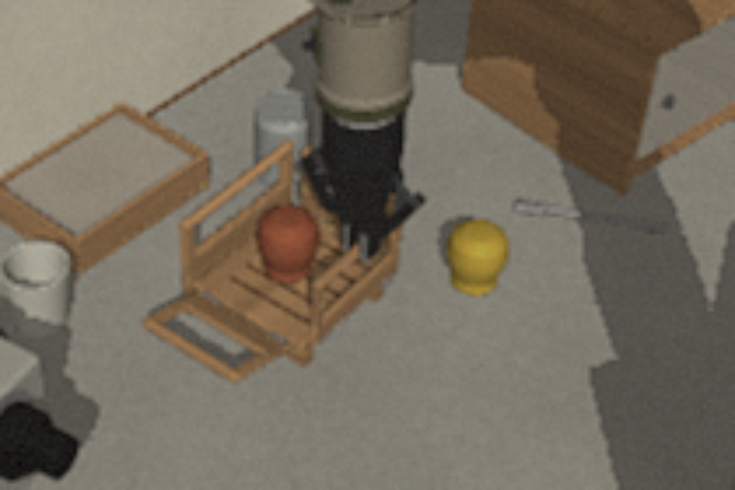

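step_arm:
  motion:
    - [0,8,0,0,0,0]
    - [0,6,0,0,0,0]
    - [0,0,0,0,0,0]

```text
clock: 12.48
position: [0.534, -0.1136, 0.1114]
ee_rot: [0.689, 0.724, -0.029, -0.026]
ft_force: [2.4, 0.5, -2.3]
grip_width: 0.128
```

step_arm:
  motion:
    - [0,0,0,0,0,0]
    - [0,0,0,0,0,0]
    - [0,0,-10,0,0,0]
    - [0,0,-30,0,0,0]
    - [0,0,-30,0,0,0]
    - [10,0,-20,0,0,10]
    - [20,0,0,0,0,10]
    - [20,0,0,0,0,10]
    - [0,0,0,0,0,10]
    - [0,0,0,0,0,10]
    - [0,0,0,0,0,10]
    - [0,0,0,0,0,10]
    - [0,0,0,0,0,10]
    - [0,0,0,0,0,10]
  jaw: 32

```text
clock: 14.22
position: [0.5572, -0.0607, 0.2133]
ee_rot: [1.0, 0.001, -0.028, 0.002]
ft_force: [-0.7, -0.0, 0.0]
grip_width: 0.375
```

```bash
python3 -c "
from h import *
rel(P(0,.162,.11),.058)"
```

```text
t 14.225 pos [557.2  -60.73 213.29] F [-0.66 -0.04  0.01] grip 0.37544633778061104
turn deg(tool) [ 0.16  3.26 -3.22]
shift in current axes [  47.68 -114.93  100.24] in goal axes [  48.28 -111.95  103.29]
```

step_arm:
  motion:
    - [10,-24,0,0,3.2,-3.2]
    - [10,-24,0,0,0,0]
    - [10,-24,5,0,0,0]
    - [10,-24,20,0,0,0]
    - [8,-20,30,0,0,0]
    - [0,0,30,0,0,0]
    - [0,0,0,0,0,0]
  jaw: 36

```text
clock: 15.1
position: [0.606, 0.0621, 0.132]
ee_rot: [1.0, 0.028, 0.006, 0.0]
ft_force: [-0.4, -0.0, 1.1]
grip_width: 0.424
```

```bash
python3 -c "
from h import *
rel(P(0,.162,.0485),.058)
import cv2
cv2.imwrite('pics/w9.png',manip.camera('wrist'))"
```

```text
t 15.1 pos [606.01  62.08 132.01] F [-0.36 -0.05  1.05] grip 0.42447424293884994
turn deg(tool) [ 0.06 -0.68 -0.09]
shift in current axes [-8.54  7.75 83.42] in goal axes [-7.57  7.83 83.51]
```

View pics/w9.png

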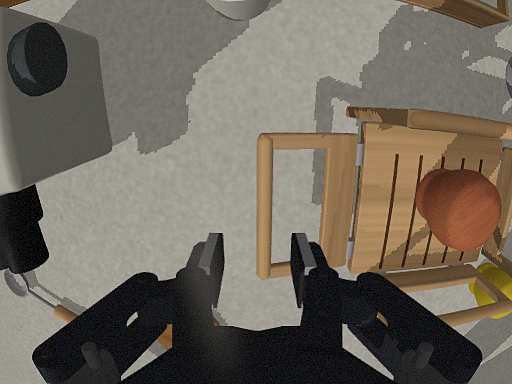

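step_arm:
  motion:
    - [-7,8,10,0,-0.6,0]
    - [0,0,25,0,0,0]
    - [0,0,10,0,0,0]
    - [0,0,0,0,0,0]

```text
clock: 15.65
position: [0.6028, 0.0512, 0.0923]
ee_rot: [1.0, 0.027, 0.005, 0.001]
ft_force: [0.2, -0.4, 0.9]
grip_width: 0.42
```

```bash
python3 -c "
from h import *
rel(P(0,.162,.0485),.058)
import cv2
cv2.imwrite('pics/w10.png',manip.camera('wrist'))"
```

```text
t 15.65 pos [602.77  51.16  92.28] F [ 0.16 -0.36  0.85] grip 0.42034777730109135
turn deg(tool) [ 0.09 -0.57 -0.25]
shift in current axes [-4.14 -2.94 43.73] in goal axes [-3.7  -2.89 43.78]
```

View pics/w10.png

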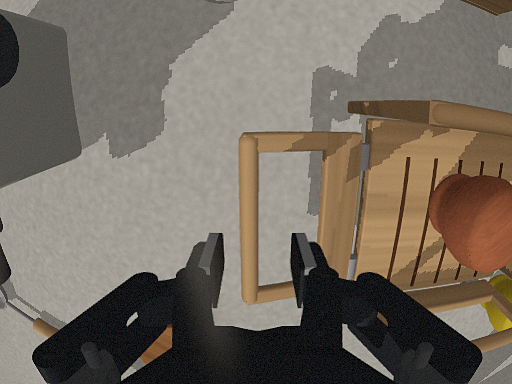

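step_arm:
  motion:
    - [-2,-3.5,0,0,-0.5,0]
    - [0,0,22,0,0,0]
    - [0,0,20,0,0,0]
    - [0,0,4,0,0,0]
    - [0,0,0,0,0,0]

```text
clock: 16.32
position: [0.6027, 0.0558, 0.0486]
ee_rot: [1.0, 0.027, 0.003, 0.001]
ft_force: [-0.9, -0.4, -0.6]
grip_width: 0.42
```

step_arm:
  motion:
    - [0,0,0,0,0,0]
    - [0,0,0,0,0,0]
    - [0,0,0,0,0,0]
  jaw: 0

```text
clock: 16.7
position: [0.6031, 0.0562, 0.0498]
ee_rot: [1.0, 0.027, 0.003, 0.0]
ft_force: [0.2, 0.5, -1.9]
grip_width: 0.123
```

```bash
python3 -c "
from h import *
arc('l',.015);rel(P(0,.162,.0485),.058)
import cv2
cv2.imwrite('pics/w11.png',manip.camera('wrist'))"
```

```text
clock 16.7 bay 4.336910056819625 164.16874553486653 F [ 0.17  0.54 -1.88] grip 10.459818985759064
r,z 79.16874553486653 23.813114432638145 radius 82.672575190001 ang deg 16.740726631299946
t 16.7 pos [603.11  56.24  49.81] F [ 0.17  0.54 -1.88] grip 0.12305669395010664
turn deg(tool) [ 0.05 -0.37 -0.21]
shift in current axes [-4.34  2.18  1.29] in goal axes [-4.34  2.17  1.31]
```

View pics/w11.png

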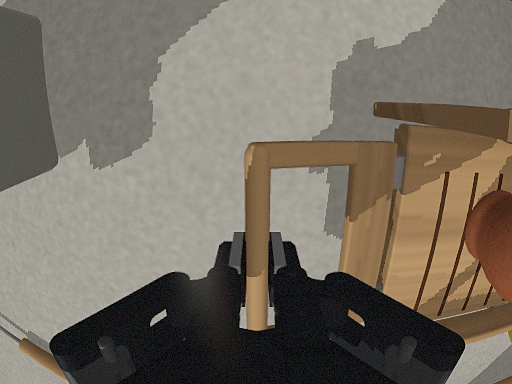

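step_arm:
  motion:
    - [0,3.3,-10.7,0,0,0]
    - [0,4.7,-10.1,0,0,0]
    - [0,6.1,-9.4,0,0,0]
    - [0,7.3,-8.4,0,0,0]
    - [0,8.4,-7.3,0,0,0]
    - [0,0,0,0,0,0]

```text
clock: 17.5
position: [0.6048, 0.0237, 0.0995]
ee_rot: [1.0, 0.027, 0.004, 0.0]
ft_force: [0.4, 0.4, -2.5]
grip_width: 0.128
```

```bash
python3 -c "
from h import *
arc('l',.015);rel(P(0,.085,.106),.058)"
```

```text
clock 17.5 bay 4.12743266915892 131.54388616177897 F [ 0.44  0.4  -2.47] grip 10.84372945815773
r,z 46.54388616177897 73.54534262932866 radius 87.03591650293565 ang deg 57.67192748773175
t 17.5 pos [604.8   23.66  99.55] F [ 0.44  0.4  -2.47] grip 0.12757328774303212
turn deg(tool) [ 0.05 -0.42 -0.28]
shift in current axes [-3.86 46.57 -6.45] in goal axes [-4.13 46.54 -6.45]
```

step_arm:
  motion:
    - [0,10,-3.5,0,-0.4,0]
    - [0,10,-3.5,0,0,0]
    - [0,10.6,-2.5,0,0,0]
    - [0,11,-1.5,0,0,0]
    - [0,11,0,0,0,0]
    - [0,9,0,0,0,0]
    - [0,8,0,0,0,0]
    - [0,6,0,0,0,0]
    - [0,0,0,0,0,0]

```text
clock: 18.62
position: [0.6077, -0.0206, 0.1139]
ee_rot: [0.999, 0.041, -0.001, -0.018]
ft_force: [-1.4, -4.6, 3.1]
grip_width: 0.126
```

```bash
python3 -c "
from h import *
arc('l',.015)
import cv2
cv2.imwrite('pics/t12.png',cv2.resize(manip.camera('side')[120:260,180:390],None,fx=3.5,fy=3.5))"
```

```text
clock 18.625 bay 4.497298564385313 87.1669359152795 F [-1.39 -4.64  3.06] grip 10.729287444898446
r,z 2.1669359152794954 87.92409680889077 radius 87.95079539674512 ang deg 88.58820097690136
```

View pics/t12.png

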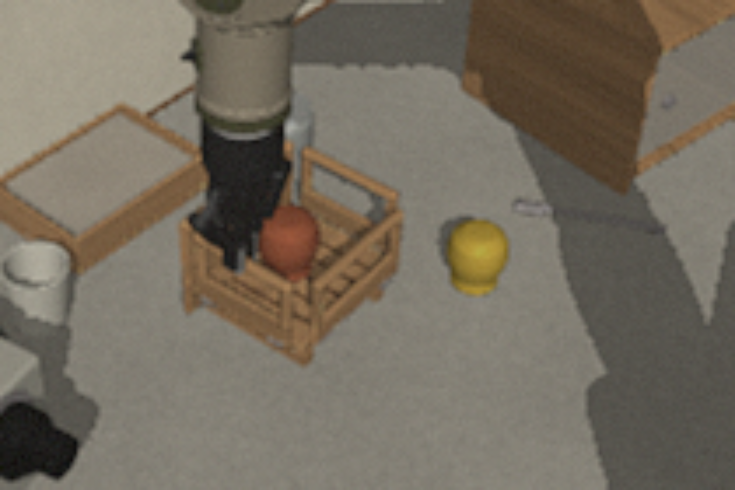

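All three walls are upright. I'll release, rise and head for the dial with the jaws shut.

step_arm:
  motion:
    - [0,0,0,0,0,0]
    - [0,0,0,0,0,0]
    - [0,0,-10,0,0,0]
    - [0,0,-30,0,0,0]
    - [0,0,-30,0,0,0]
    - [0,0,-40,0,2,0]
    - [0,0,0,0,0,0]
  jaw: 32

```text
clock: 19.55
position: [0.6088, -0.0298, 0.2293]
ee_rot: [0.999, 0.038, 0.018, -0.016]
ft_force: [0.1, 0.6, -0.0]
grip_width: 0.376
```

```bash
cat >> h.py <<'E'
bc=np.array([.6782,.2688]);bw=.18;BX=np.array([np.cos(bw),np.sin(bw)]);BY=np.array([-BX[1],BX[0]])
def Q(x,y,z):
    q=bc+x*BX+y*BY;return np.array((q[0],q[1],z))
E
python3 -c "
from h import *
rel(Q(-.16,.05,.22),.18)
import cv2
cv2.imwrite('pics/w13.png',manip.camera('wrist'))
cv2.imwrite('pics/t13.png',manip.camera('top')[100:300,80:400].repeat(2,0).repeat(2,1))"
```

```text
t 19.55 pos [608.77 -29.81 229.35] F [ 0.13  0.6  -0.04] grip 0.3762091382016159
turn deg(tool) [-1.65 -2.21 -5.95]
shift in current axes [ -72.84 -325.21   16.69] in goal axes [ -38.23 -331.36    9.35]
```

View pics/w13.png

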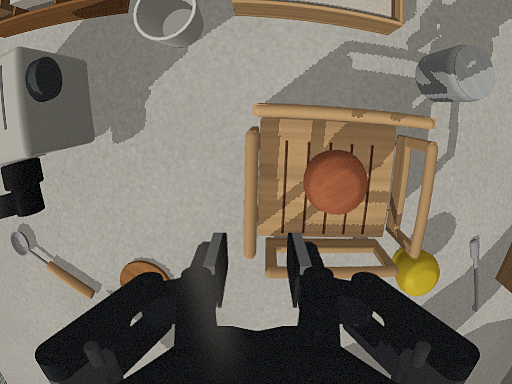

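View pics/t13.png

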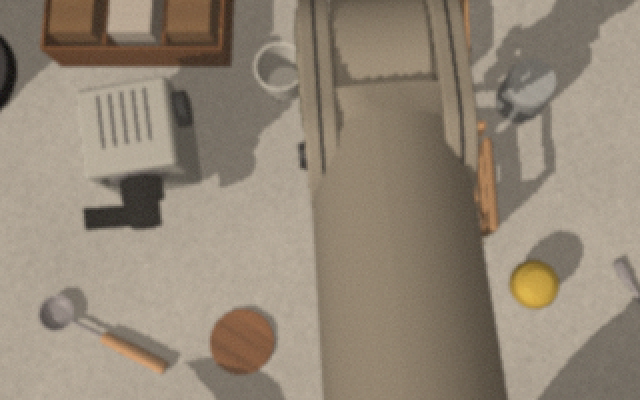

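step_arm:
  motion:
    - [0,0,0,-1.6,-2.2,-6]
    - [-4,-34,1,0,0,0]
    - [-4,-34,1,0,0,0]
    - [-4,-34,1,0,0,0]
    - [-4,-34,1,0,0,0]
    - [-4,-34,1,0,0,0]
    - [-4,-34,1,0,0,0]
    - [-4,-34,1,0,0,0]
    - [-4,-34,1,0,0,0]
    - [-4,-34,1,0,0,0]
    - [-4,-28,1,0,0,0]
    - [0,0,0,0,0,0]
  jaw: 0
  force: 60

```text
clock: 21.15
position: [0.498, 0.297, 0.2016]
ee_rot: [0.996, 0.091, -0.016, 0.002]
ft_force: [0.9, -0.8, -0.5]
grip_width: -0.002
```

```bash
python3 -c "
from h import *
rel(Q(-.11,.049,.17),.18)
import cv2
cv2.imwrite('pics/w14.png',manip.camera('wrist'))
i=manip.camera_info('wrist');print(repr(i['R']),repr(i['t']))"
```

```text
t 21.15 pos [497.99 296.98 201.56] F [ 0.88 -0.8  -0.46] grip -0.0017421372884349293
turn deg(tool) [0.05 1.9  0.14]
shift in current axes [63.24 11.12 29.49] in goal axes [62.25 10.99 31.56]
array([[ 0.18, -0.98,  0.  ],
       [-0.93, -0.17,  0.33],
       [-0.32, -0.06, -0.95]]) array([0.2 , 0.48, 0.53])
```

View pics/w14.png

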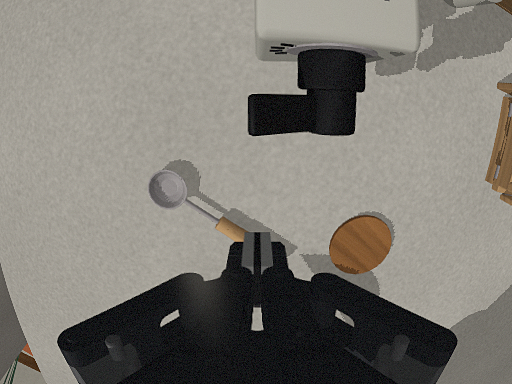

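```bash
python3 -c "
from h import *
for p,z in(((250,95),.15),((250,134),.15),((356,134),.115),((308,134),.115)):
    q=wray(p,z);print(q*1000,(q[:2]-bc)@BX*1000,(q[:2]-bc)@BY*1000)
"
```

```text
[575.36 313.71 150.  ] -93.13636400820674 62.593452598961846
[550.47 309.25 150.  ] -118.42439634095685 62.66826041964703
[562.3  226.82 115.  ] -121.54139673637906 -20.548964539037875
[554.02 265.14 115.  ] -122.83086938552448 18.629885159403177
```

step_arm:
  motion:
    - [24,5,0,0,1.9,0]
    - [24,5,0,0,0,0]
    - [18,4,10,0,0,0]
    - [0,0,15,0,0,0]
    - [0,0,0,0,0,0]

```text
clock: 21.82
position: [0.5749, 0.2854, 0.1724]
ee_rot: [0.996, 0.086, 0.003, 0.003]
ft_force: [-0.6, 0.4, 0.5]
grip_width: 0.001
```

```bash
python3 -c "
from h import *
rel(Q(-.107,.046,.165),.18)
import cv2
cv2.imwrite('pics/s15.png',cv2.resize(manip.camera('side')[190:300,110:260],None,fx=5,fy=5))
cv2.imwrite('pics/w15.png',manip.camera('wrist'))"
```

```text
t 21.825 pos [574.87 285.35 172.36] F [-0.64  0.41  0.48] grip 0.0011940178028599056
turn deg(tool) [ 0.37 -0.26 -0.49]
shift in current axes [ -8.43 -11.19   7.25] in goal axes [ -8.3  -11.21   7.36]
```

View pics/s15.png

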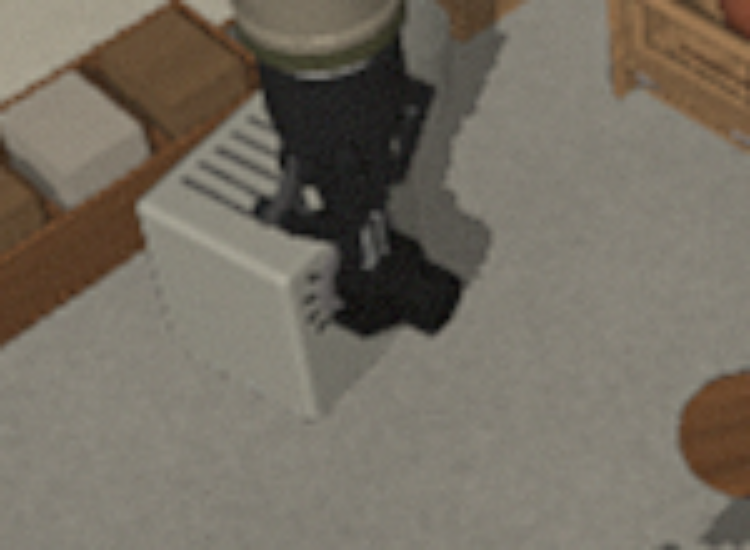

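View pics/w15.png

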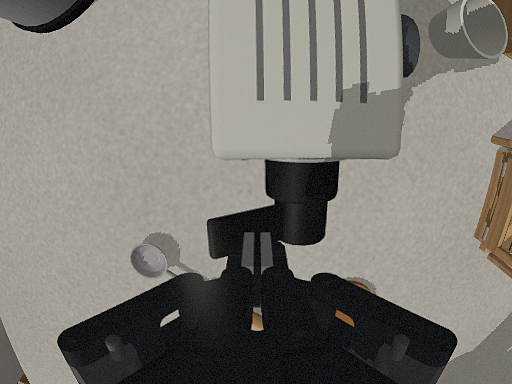

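step_arm:
  motion:
    - [-8,-14,0,0,0,0]
    - [0,0,8,0,0,0]
    - [0,0,6,0,0,0]
    - [0,0,6,0,0,0]
    - [0,0,6,0,0,0]
    - [0,0,6,0,0,0]

```text
clock: 22.68
position: [0.5643, 0.3008, 0.1425]
ee_rot: [0.996, 0.087, 0.006, 0.002]
ft_force: [-1.4, 0.8, 6.5]
grip_width: 0.004
```

```bash
cat >> h.py <<'E'
def bl():
    o=manip.get_obs();p=o["position"][:2]-bc;print(o["clock"],"blower xyz mm",p@BX*1000,p@BY*1000,o["position"][2]*1000,"F",o["ft_force"])
E
python3 -c "
from h import *
bl()
import cv2
cv2.imwrite('pics/w16.png',manip.camera('wrist'))"
```

```text
22.675 blower xyz mm -106.36299916715417 51.88671563171998 142.52151537412627 F [-1.41  0.85  6.47]
```

View pics/w16.png

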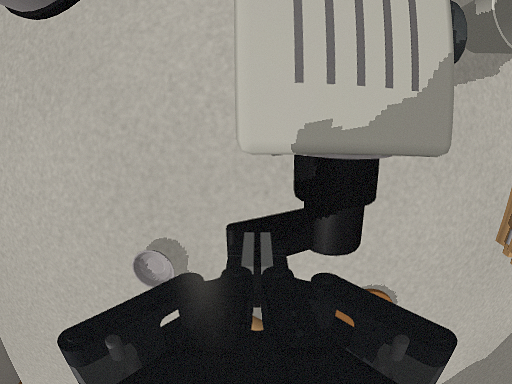

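Contact is made at 6.5 N. Pressing down.

step_arm:
  motion:
    - [0,0,9,0,0,0]
    - [0,0,9,0,0,0]
    - [0,-0.5,9,0,0,0]
    - [0,-0.5,9,0,0,0]

```text
clock: 23.22
position: [0.5653, 0.3052, 0.1086]
ee_rot: [0.996, 0.087, 0.008, -0.001]
ft_force: [-3.5, -1.7, 7.5]
grip_width: 0.002
```

```bash
python3 -c "
from h import *
bl();rel(Q(-.107,.056,.085),.18)"
```

```text
23.225 blower xyz mm -104.6100644997148 55.99772617479768 108.62719738870042 F [-3.48 -1.73  7.51]
t 23.225 pos [565.25 305.16 108.63] F [-3.48 -1.73  7.51] grip 0.0016330860575083012
turn deg(tool) [-0.01 -0.88 -0.29]
shift in current axes [-2.75  0.02 23.59] in goal axes [-2.39 -0.   23.63]
```

step_arm:
  motion:
    - [-1,0.5,9,0,-0.5,0]
    - [-1,0.5,9,0,0,0]
    - [0,0.5,9,0,0,0]

```text
clock: 23.6
position: [0.5668, 0.3032, 0.0847]
ee_rot: [0.996, 0.087, 0.006, -0.001]
ft_force: [-1.5, -1.1, 10.2]
grip_width: -0.003
```

```bash
python3 -c "
from h import *
bl();rel(Q(-.107,.056,.085),.18)
import cv2
cv2.imwrite('pics/w17.png',manip.camera('wrist'))"
```

```text
23.6 blower xyz mm -103.39546747116935 53.82649770002433 84.71286907818536 F [-1.53 -1.14 10.23]
t 23.6 pos [566.84 303.25  84.71] F [-1.53 -1.14 10.23] grip -0.00309934392932409
turn deg(tool) [-0.01 -0.75 -0.39]
shift in current axes [-3.62 -2.15 -0.33] in goal axes [-3.6  -2.17 -0.29]
```

View pics/w17.png

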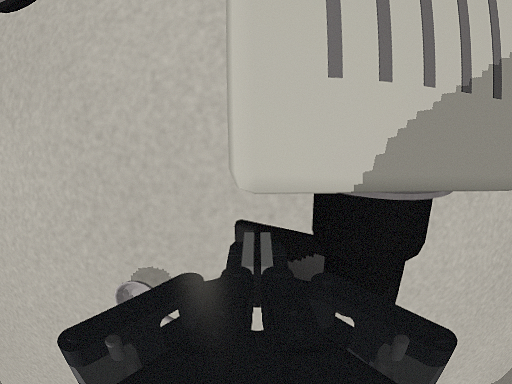

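step_arm:
  motion:
    - [-2,-0.5,3,0,-0.5,0]
    - [-2,0,3,0,0,0]
    - [0,0,2,0,0,0]
    - [0,0,2,0,0,0]

```text
clock: 24.15
position: [0.5673, 0.3053, 0.0796]
ee_rot: [0.996, 0.086, 0.007, -0.003]
ft_force: [-3.5, -0.7, 10.7]
grip_width: -0.004
```

```bash
python3 -c "
from h import *
bl()
import cv2
cv2.imwrite('pics/s18.png',cv2.resize(manip.camera('side')[150:290,110:310],None,fx=4,fy=4,interpolation=2))"
```

```text
24.15 blower xyz mm -102.5893612434023 55.80554311228046 79.61705221446508 F [-3.46 -0.73 10.67]
```

View pics/s18.png

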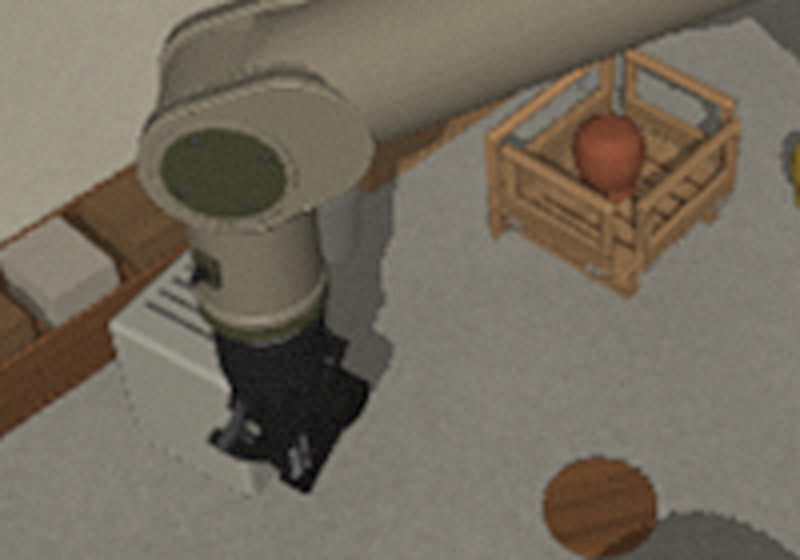

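```bash
python3 -c "
from h import *
import cv2
im=manip.camera('wrist');i=manip.camera_info('wrist');K=i['camera_matrix']
def wp(X):
    q=i['R']@X+i['t'];th=np.arctan2(np.hypot(q[0],q[1]),q[2]);v=q[:2]/np.hypot(q[0],q[1]);return K[:2,2]+K[0,0]*th*v
s=5;x0,y0=200,180
b=cv2.convertScaleAbs(cv2.resize(im[y0:y0+100,x0:x0+150],None,fx=s,fy=s,interpolation=2),alpha=2.5,beta=20)
for th,col in((.7,(255,0,0)),(.9,(0,255,255)),(1.05,(0,255,0)),(1.15,(0,0,255))):
    a=.55-th
    pt=lambda x,r:Q(x,-.001+r*np.cos(a)-.004*np.sin(a),.108+r*np.sin(a)+.004*np.cos(a))
    p=[tuple(int(t) for t in (wp(pt(x,r))-[x0,y0]+.5)*s) for x,r in((-.093,.03),(-.093,.075),(-.12,.075))]
    print(th,[(wp(pt(x,.075))) for x in(-.093,-.12)])
    cv2.line(b,p[0],p[1],col,1);cv2.line(b,p[1],p[2],col,1)
cv2.imwrite('pics/w19.png',b);bl()"
```

```text
0.7 [array([218.27, 249.26]), array([221.77, 296.06])]
0.9 [array([227.47, 236.1 ]), array([229.89, 280.46])]
1.05 [array([236.81, 227.99]), array([238.44, 270.66])]
1.15 [array([243.94, 223.35]), array([245.07, 264.96])]
24.25 blower xyz mm -102.58840917414997 55.840913031757815 79.59517147211719 F [-2.33 -0.01 11.56]
```

View pics/w19.png

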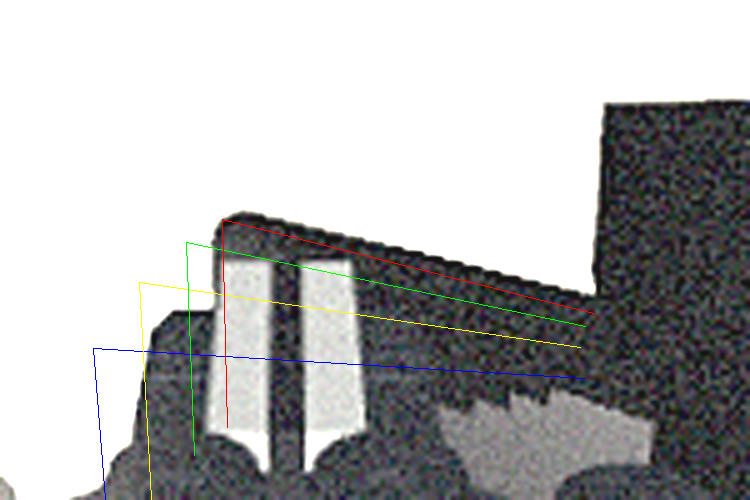

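The wing edge matches the 1.05–1.15 overlay at about 1.12 rad, with an 11.6 N push. I'll hold briefly with a slight push, check that it is steady, and hand in.

step_arm:
  motion:
    - [0,0,1.5,0,0,0]
    - [0,0,1.5,0,0,0]
    - [0,0,1.5,0,0,0]
    - [0,0,1.5,0,0,0]

```text
clock: 24.75
position: [0.5692, 0.308, 0.0783]
ee_rot: [0.996, 0.086, 0.01, -0.005]
ft_force: [-1.9, 0.4, 7.8]
grip_width: -0.001
```

```bash
python3 -c "
from h import *
import cv2
bl()
for k in range(3): im=manip.camera('wrist'); bl()
t=manip.camera('side');bl()
cv2.imwrite('pics/s20.png',cv2.resize(t[120:300,110:350],None,fx=3,fy=3))"
```

```text
24.75 blower xyz mm -100.26681682406524 58.070866157058404 78.2560079706765 F [-1.87  0.37  7.79]
24.8 blower xyz mm -100.21571627997422 58.16697837103416 78.26664470144148 F [-2.23 -0.3   9.47]
24.85 blower xyz mm -100.2375598045037 58.09603250984989 78.26776265690567 F [-2.78 -0.77  9.13]
24.9 blower xyz mm -100.2385983587383 58.14340559950721 78.29072774390701 F [-2.18 -0.42  8.54]
24.95 blower xyz mm -100.25648265367367 58.11903533250934 78.27465437479043 F [-1.71 -1.03  9.13]
```

View pics/s20.png

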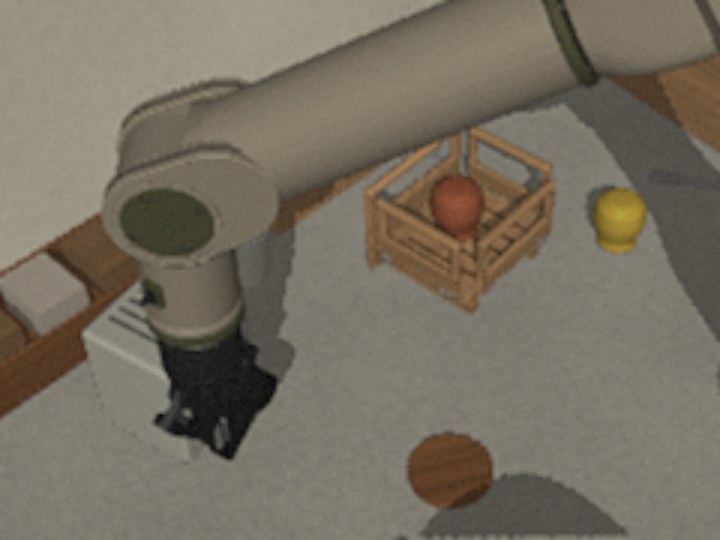

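```bash
python3 -c "
from workcell import manip
print(manip.hand_in())"
```

```text
the job is handed in; nothing more can be done
None
```

I folded the right, near and left walls upright against their stops, one after another, by gripping each bar and moving it along its arc. I then pressed the dial's wing down with the shut fingers and handed in at about 25 s (limit 69 s), still pressing. The hand-in gave no verdict.

- **Dial:** the wrist-view overlay put it at about 1.12 rad, past the third click. After that I pressed slightly more, and the fingers slid about 2 mm on the wing. From the last fingertip position I calculate at least 1.07 rad. I did not repeat the overlay.
- **Push:** the force read steady at about 8.5–9.5 N over the last 0.2 s, with the fingertip holding its position.
- **Walls:** the last side picture shows all three upright. Their positions at the stops fit 90° to within about 1.5°, which is within the few millimetres of error in my estimate of the bay's position.
- **Gourd and other things:** the terracotta gourd was still standing in the same place on the deck, and the coaster was unmoved. The cup, tin, spoon and bombilla had not visibly moved in the pictures from before the dial press. The arm partly hid that area in the last view, so I did not check them again.

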